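# Turn over the round status flag

## Task

Two small status flags stand on the blood collection desk, one with a round paddle and one with a square paddle; the rack of tubes is ready for collection, so turn the round flag to its tick side: swing its paddle gently up and all the way over its pivot with your fingertips, until it lies flat on the other side of its stand. Only push it, do not pinch it, and do not lift or drag the stand. Leave the square flag and everything else on the desk as they are, and let go at the end.

Things in the scene. Friction and masses are not known exactly. Their poses are not given: they have to be found in the camera images.
- round_flag: Loose stand, about 0.9 kg: grey base plate 120 (x) x 80 (y) mm, top 18 mm above the desk; two grey cheeks (22 mm in x, outer faces with caps at y = +-36 mm, tops at z = 71 mm) hold a hinge pin along y. Origin: centre of the underside, on the desk; z up. At the start the paddle lies on the -x side, which looks roughly to the robot's left; it is to end on the +x side (right).
- round_pivot (a point): Middle of the round flag's hinge axis, 60 mm straight above the origin of its stand. Fixed to the stand, with the stand's axes.
- round_tip (a point): Middle of the round paddle's free edge, 92 mm from the hinge axis, at mid-thickness. The paddle is a white disc, 68 mm across, 6 mm thick, centred 58 mm from the axis; a black dash on the face up at the start, a tick beneath. The edge overhangs the base plate by 32 mm with empty space down to the desk, so the tips of a tilted tool can get under it.
- round_paddle (a joint): Hinge of the round paddle (rad), about the stand's +y axis: 0 = level on the -x side, pi/2 = straight up, pi = level on the +x side, tick up (end stops at 0 and pi). Starts between 0 and 0.25. Friction holds the 40 g paddle wherever it is left: it does not fall by itself. About 1 N at the free edge moves it.
- square_flag: Stand of the other flag, the same in everything but the paddle, which is square. Origin: centre of the underside, on the desk. Not to be touched.
- square_tip (a point): Middle of the free edge of the square flag's paddle (a 68 x 68 x 6 mm white plate), 92 mm from its hinge axis.
- vial: Bystander: small brown vial with a blue cap, 22 mm diameter, 53 mm tall, standing loose near the front edge, between the flags. Origin: centre of its underside, z up.
- dropper: Bystander: small white dropper bottle with a blue cap, 24 mm diameter, 60 mm tall, standing loose beyond the left flag. Origin: centre of its underside, z up.
- wooden_stamp: Bystander: wooden hand stamp, 27 x 46 x 70 mm, standing loose far on the left. Origin: centre of its underside, z up.

How it is judged:
By the outcome, as a careful person would: the job done as asked, in the order asked, and still so for the second after the job is handed in, with the robot touching nothing.
It also fails if it takes over 38 s, if anything falls off the work surface, if the arm or the gripper's body presses on something with over 40 N, if the wrist force passes 120 N, or if a joint passes its speed limit or range.

## Robot

A 6-joint arm with a two-finger parallel gripper is mounted at the origin on a cart in front of the work surface, level with it; the furniture and walls round the work are solid. World frame = base frame: x ahead of the robot, y to its left, z up, the work surface at z = 0. Lengths are in m, angles in rad, forces in N, time in s.
With the tool pointing down it reaches from about 0.3 to 0.875 m from the base axis. Payload 6.4 kg.
Tool frame: the origin (TCP) lies on the centre line of the jaws, within the pads' length; the fingertips stand 25 mm ahead of it and the grasp point (between the pads) lies 6 mm ahead of it; z points along the fingers, y is the line along which they close (so a half turn about z gives the same grasp; the last joint's range is limited). The gripper opens to 85 mm and grips with 20 to 120 N. Pads are 22 mm wide; open, the fingers measure 114 mm over their backs; the gripper's body (76 mm by 85 mm) begins 54 mm behind the grasp point. The pads swing forward as they close: fully open they stand 13 mm farther back than shut.
Start: joints at [0.91, 0.181, 1.607, -0, 1.354, -0.206], TCP at [0.253, 0.517, 0.256] pointing down, gripper open.
Joint ranges: [-2.99, 2.99], [-0.89, 2.07], [0.3, 2.58], [-1.14, 4.28], [0, 2.63], [-3.12, 3.12]. Speed limits (rad/s): [2.57, 2.57, 3.01, 3.14, 3.14, 3.14].

## Interface

Orientations are given as a unit quaternion [w, x, y, z].
In Python, from bench import get_obs, camera, hand_in, spot_in gives the robot as it stands.
- The arm moves only by the shell command python3 -m jog 'ROWS'. ROWS is JSON, one flat list of numbers, 7 for each row, row after row: the shift along the tool's x, y, z in m, then the turn, a rotation vector about the tool's x, y, z in rad, then the closure, from 0 (fully open) to 1 (shut). A call has 1 to 20 rows; each row is the pose to reach, as a shift and turn from the pose commanded when the call began, along the tool's axes at that moment; what a row does not reach only later rows make up. A row lasts 1/8 s, in which the tool goes at most 62.5 mm and 10.7 degrees, less where a joint would pass 70% of its speed; a pose out of reach is approached as far as the arm can. A call with a gripper value outside its range is refused whole. The fingers move at their own pace and stop on an object; the grip force is fixed at half the most. Time passes only in rows, so rows that repeat a pose let the fingers close. It gives the time, the measured TCP pose, the force, the opening and the grip force at its end, in the units of the state.
- get_obs(): the state, without advancing time (a new reading comes with each control period).
- camera(name): name is "side" or "top" or "wrist"; returns a dict with "frame" (420x560x3 uint8, red, green, blue), "mtx" (3x3 intrinsics, pixels), "extrinsics" (4x4, takes a point from camera to world coordinates). Camera axes: x right, y up, looking along -z (the intrinsics and any distortion apply to the point x, -y, -z); pixel columns grow to the right and rows downward; lengths in m; the calibration is good to about 2 mm. A picture is of the moment at which its call begins. There is no depth.
- hand_in(): hands the job in; it is judged then, once.
Trained networks look in a picture, given as the dict that the camera call returned (one of the last four; its "shot" number tells which), for a name from the list of things; names that differ only in an ending like _2 or _b are one class to them, and where a whole thing is asked for, a point or a joint stands for the part that bears it (a point fixed in the world has none). Each returns a list of dicts, best first, with "confidence" (0 to 1); they miss things now and then, are a little off and sometimes report something else, mostly with a low value. They report only what shows in the picture. A call takes as long as a camera call.
- spot_in(picture, name): "xyz" ([x, y, z] in m, in world coordinates, good to about 4 mm: the middle of the surface that is visible of it).
The state is a dict: "time_s": time; "q": joint angles; "dq": joint speeds; "joint_efforts": joint torques, N m; "eef_pos": TCP position; "eef_rot": TCP orientation; "wrist_force": force on the tool from outside, world axes, zero at the start; "torque": the same for the moment, N m; "opening": opening from 0.0 (shut) to 1.0 (fully open); "grasp_force": force on a finger pad.
Only numpy, scipy, OpenCV 4.12 (cv2) and the standard library are available. Lean on these libraries where they do the work, as an engineer would, in place of code of your own. Each camera call takes 0.05 s, during which the arm holds its last target. There are 200 camera calls.

## Working session

There is one attempt and no reset: what is moved stays moved. The work goes in short steps, Python scripts to look and compute and a shell command to move; the robot and the scene stay as the last step left them, time stands still between calls to the robot, and variables do not carry over. Pictures are saved under pics/ and viewed, at most 10 in all, crops included, and the job is handed in when it is done.

```bash
mkdir -p pics
python3 - <<'E'
from bench import *
import cv2,numpy as np
o=get_obs();print(o['time_s'],o['eef_pos'],o['eef_rot'],o['opening'])
for n in("top","side"):
    c=camera(n);cv2.imwrite(f"pics/{n}0.png",c["frame"][:,:,::-1])
    print(n,c["mtx"].tolist(),np.round(c["extrinsics"],3).tolist())
    for t in("round_flag","round_tip","round_pivot","square_flag","square_tip","vial","dropper","wooden_stamp"):
        print(t,[(np.round(d["xyz"],3).tolist(),round(d["confidence"],2)) for d in spot_in(c,t)[:2]])
E
```

```text
0.0 [0.25225851 0.51614582 0.25536345] [-3.81164695e-04  2.25444114e-01  9.74255691e-01 -8.09495932e-04] 1.0053796642859008
top [[492.65310194890054, 0.0, 270.95233210517495], [0.0, 492.65310194890054, 205.49204118168922], [0.0, 0.0, 1.0]] [[-0.021, 0.992, -0.121, 0.402], [-1.0, -0.02, 0.012, 0.186], [0.009, 0.121, 0.993, 1.198], [0.0, 0.0, 0.0, 1.0]]
round_flag [([0.514, -0.149, 0.063], 0.87)]
round_tip [([0.514, -0.109, 0.067], 0.57)]
round_pivot [([0.511, -0.148, 0.059], 0.9)]
square_flag [([0.466, 0.193, 0.065], 0.94), ([0.655, 0.289, 0.033], 0.52)]
square_tip [([0.472, 0.227, 0.076], 0.65)]
vial []
dropper [([0.651, 0.292, 0.032], 0.55)]
wooden_stamp [([0.528, 0.506, 0.017], 0.78)]
side [[439.9630274153583, 0.0, 278.21231027529916], [0.0, 439.9630274153583, 205.8622075852689], [0.0, 0.0, 1.0]] [[0.976, 0.113, -0.187, 0.353], [-0.218, 0.408, -0.886, -0.739], [-0.024, 0.906, 0.423, 0.498], [0.0, 0.0, 0.0, 1.0]]
round_flag [([0.516, -0.164, 0.022], 0.59)]
round_tip [([0.519, -0.119, 0.068], 0.65)]
round_pivot [([0.515, -0.158, 0.03], 0.66), ([0.528, 0.505, 0.023], 0.58)]
square_flag [([0.459, 0.177, 0.03], 0.95), ([0.405, 0.031, 0.026], 0.74)]
square_tip [([0.404, 0.033, 0.029], 0.67), ([0.475, 0.212, 0.072], 0.59)]
vial [([0.405, 0.032, 0.027], 0.65)]
dropper [([0.66, 0.287, 0.036], 0.72)]
wooden_stamp [([0.526, 0.503, 0.021], 0.44)]
```

View pics/top0.png

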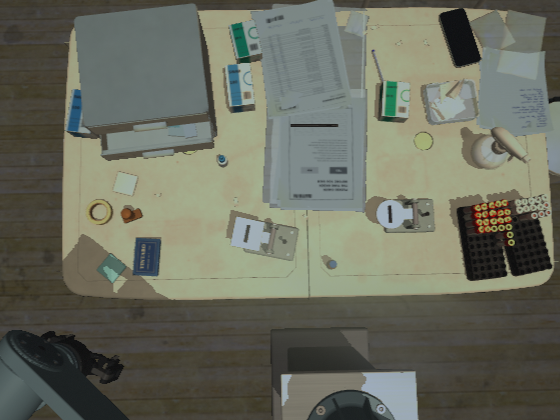

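View pics/side0.png

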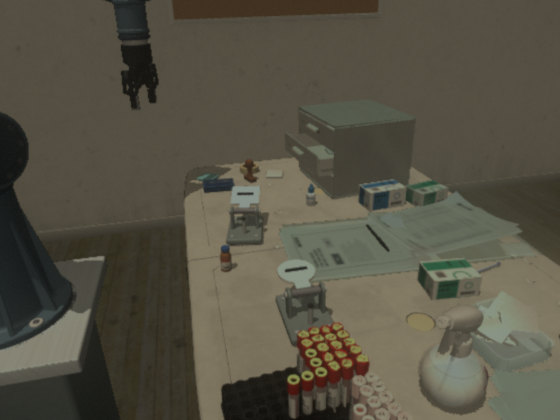

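The overhead view shows the round flag at about (405,215): its disc points left and the base's right edge is at column 435. The square flag is at (265,235) and the vial at (330,262). I'll zoom in to get the stand's pose.

Run:
```python
import cv2
a=cv2.imread("pics/top0.png")[185:245,365:445];b=cv2.imread("pics/side0.png")[250:345,265:345]
cv2.imwrite("pics/c1.png",cv2.resize(a,None,fx=10,fy=10,interpolation=cv2.INTER_CUBIC))
```

```text
(no output)
```

View pics/c1.png

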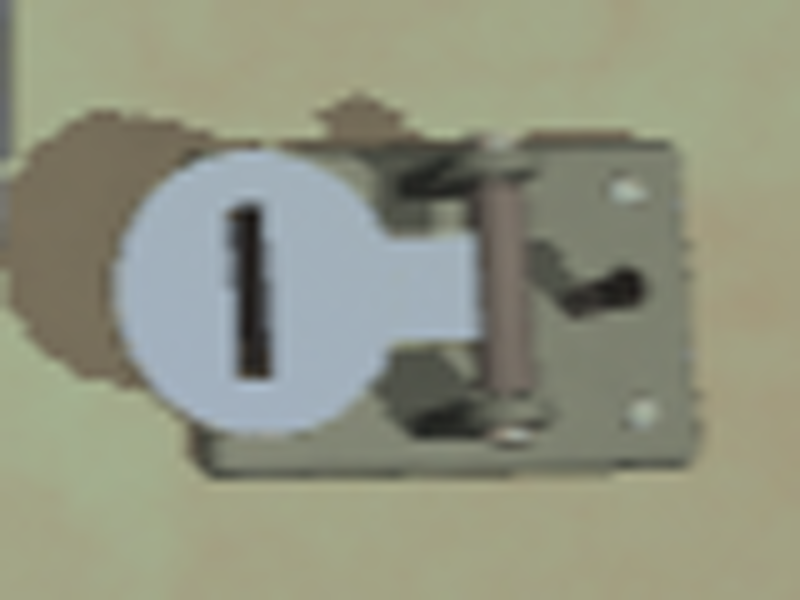

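The crop shows the base-top corners at (680,143), (697,465) and (205,472), the pin caps at (497,140) and (515,435), and the disc's free edge at (117,290).

```bash
cat > h.py <<'E'
import numpy as np
from scipy.spatial.transform import Rotation as R
def proj(c,P):
    E=np.array(c["extrinsics"]);p=(np.asarray(P)-E[:3,3])@E[:3,:3];p=p*[1,-1,-1]
    q=p@np.array(c["mtx"]).T;return q[:,:2]/q[:,2:]
def stand(v,L):  # v=x,y,yaw
    c,s=np.cos(v[2]),np.sin(v[2]);L=np.asarray(L,float)
    return np.c_[v[0]+c*L[:,0]-s*L[:,1],v[1]+s*L[:,0]+c*L[:,1],L[:,2]]
E
python3 - <<'E'
from h import *; from bench import *
from scipy.optimize import least_squares
c=camera("top")
px=np.array([(680,143),(697,465),(205,472),(497,140),(515,435),(117,290)])/10+[365,185]-.45
def f(v):
    t=v[3]
    L=[(.06,.04,.018),(.06,-.04,.018),(-.06,-.04,.018),(0,.036,.06),(0,-.036,.06),(-.092*np.cos(t),0,.06+.092*np.sin(t))]
    return (proj(c,stand(v,L))-px).ravel()
r=least_squares(f,[.515,-.15,-np.pi/2,.1],x_scale=[.01,.01,.1,.1]);print(r.x,r.fun.round(1))
v=r.x
for t in(0,.1,.2,.25):print(t,np.r_[f([*v[:3],t])][-2:])
s=camera("side")
for t in(0,.1,.2):print(proj(s,stand(v,[(-.092*np.cos(t),0,.06+.092*np.sin(t)),(.06,-.04,.018)])).round(1).tolist())
E
```

```text
[ 0.51543729 -0.16104516 -1.57799655  0.10208635] [ 0.6 -0.5  0.7  0.3  0.1  0.2 -0.5 -0.6 -0.8  0.7 -0.1 -0.2]
0 [-1.15753709  0.24036032]
0.1 [-0.08737677 -0.17610859]
0.2 [ 1.3893259  -0.60013988]
0.25 [ 2.27852975 -0.81366659]
[[291.3, 262.7], [289.8, 340.2]]
[[291.3, 258.6], [289.8, 340.2]]
[[291.4, 254.7], [289.8, 340.2]]
```

Run:
```python
import cv2
b=cv2.imread("pics/side0.png")[250:340,265:345]
cv2.imwrite("pics/c2.png",cv2.resize(b,None,fx=6,fy=6,interpolation=cv2.INTER_CUBIC))
```

```text
(no output)
```

View pics/c2.png

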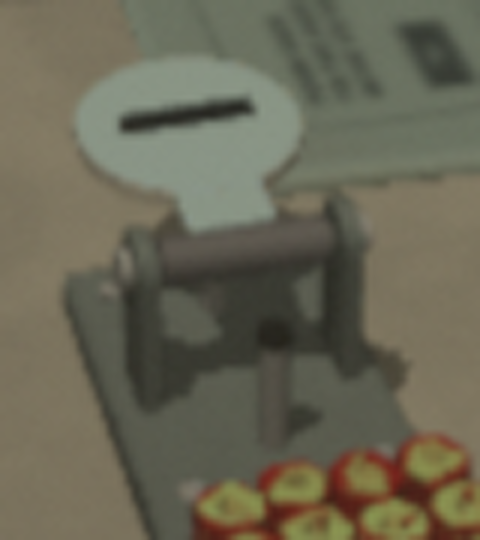

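```bash
cat >> h.py <<'E'
V=[.5154,-.1610,-1.578]; TIP=.025
def rows(wps,off=(0,0)):
    """wps: (x,z,alpha deg) of tip centre in stand frame -> jog rows from present pose"""
    from bench import get_obs
    o=get_obs();q=o["eef_rot"];R0=R.from_quat([q[1],q[2],q[3],q[0]]);p0=np.array(o["eef_pos"])
    c,s=np.cos(V[2]),np.sin(V[2]);X=np.array([c,s,0]);Y=np.array([-s,c,0]);Z=np.array([0,0,1.])
    for x,z,a in wps:
        a=np.radians(a);zt=np.sin(a)*X-np.cos(a)*Z;xt=np.cross(Y,zt)
        Rt=R.from_matrix(np.c_[xt,Y,zt]);p=np.array([V[0],V[1],0])+x*X+z*Z-TIP*zt
        print((x,z),R0.inv().apply(p-p0).round(4).tolist(),(R0.inv()*Rt).as_rotvec().round(3).tolist())
def state():
    from bench import get_obs
    o=get_obs();q=o["eef_rot"];zt=R.from_quat([q[1],q[2],q[3],q[0]]).as_matrix()
    c,s=np.cos(V[2]),np.sin(V[2]);t=np.array(o["eef_pos"])+TIP*zt[:,2]-[V[0],V[1],0]
    print("t",round(o["time_s"],2),"tip stand",(c*t[0]+s*t[1]).round(4),(-s*t[0]+c*t[1]).round(4),t[2].round(4),"zt",zt[:,2].round(3),"yt",zt[:,1].round(3),"F",np.round(o["wrist_force"],1),"q",np.round(o["q"],2))
E
python3 - <<'E'
from h import *; from bench import *
s=camera("side");print(proj(s,stand(V,[(0,0,.06),(0,.036,.06),(0,-.036,.06)])).round(1).tolist())
rows([(-.16,.20,25),(-.16,.20,50)])
E
```

```text
[[304.5, 291.8], [325.3, 288.7], [283.2, 295.0]]
(-0.16, 0.2) [-0.4599, -0.3395, 0.0336] [0.245, -0.389, 1.105]
(-0.16, 0.2) [-0.4562, -0.3317, 0.0402] [0.489, -0.777, 1.048]
```

```bash
python3 -m jog '[-0.456,-0.332,0.02,0.489,-0.777,1.048,1,-0.456,-0.332,0.02,0.489,-0.777,1.048,1,-0.456,-0.332,0.02,0.489,-0.777,1.048,1,-0.456,-0.332,0.02,0.489,-0.777,1.048,1,-0.456,-0.332,0.04,0.489,-0.777,1.048,1,-0.456,-0.332,0.04,0.489,-0.777,1.048,1,-0.456,-0.332,0.04,0.489,-0.777,1.048,1,-0.456,-0.332,0.04,0.489,-0.777,1.048,1,-0.456,-0.332,0.04,0.489,-0.777,1.048,1,-0.456,-0.332,0.04,0.489,-0.777,1.048,1,-0.456,-0.332,0.04,0.489,-0.777,1.048,1,-0.456,-0.332,0.04,0.489,-0.777,1.048,1,-0.456,-0.332,0.04,0.489,-0.777,1.048,1,-0.456,-0.332,0.04,0.489,-0.777,1.048,1]'
python3 - <<'E'
from h import *; from bench import *
import cv2
state()
for n in("wrist","side"):
    c=camera(n);cv2.imwrite(f"pics/{n}1.png",c["frame"][:,:,::-1])
    print(n,proj(c,stand(V,[(-.092*np.cos(.1),0,.069),(-.16,0,.2)])).round(0).tolist())
rows([(-.15,.028,50),(-.125,.028,50),(-.087,.028,50)])
E
```

```text
time_s: 2.8
eef_pos: [0.5163, 0.0189, 0.2164]
eef_rot: [0.298, 0.643, 0.639, -0.3]
wrist_force: [-0.4, 0.5, -0.8]
opening: 0.002
grasp_force: 0.0
t 2.8 tip stand -0.1607 -0.0004 0.2004 zt [-0.004 -0.766 -0.643] yt [ 1.    -0.006  0.   ] F [-0.4  0.5 -0.8] q [ 0.23  0.35  1.72 -0.85  1.42  0.53]
wrist [[276.0, 130.0], [275.0, 267.0]]
side [[291.0, 259.0], [282.0, 179.0]]
(-0.15, 0.028) [0.1254, 0.0003, 0.1187] [0.001, 0.0, 0.0]
(-0.125, 0.028) [0.1093, 0.0003, 0.1379] [0.001, 0.0, 0.0]
(-0.087, 0.028) [0.0849, 0.0003, 0.167] [0.001, 0.0, 0.0]
```

Run:
```python
import cv2,numpy as np
a=cv2.imread("pics/side1.png")[100:345,200:380];b=cv2.imread("pics/wrist1.png")
a=cv2.resize(a,None,fx=2,fy=2);b=cv2.resize(b,(440,330));o=np.zeros((490,800,3),np.uint8);o[:,:360]=a;o[:330,360:]=b
cv2.imwrite("pics/m1.png",o)
```

```text
(no output)
```

View pics/m1.png

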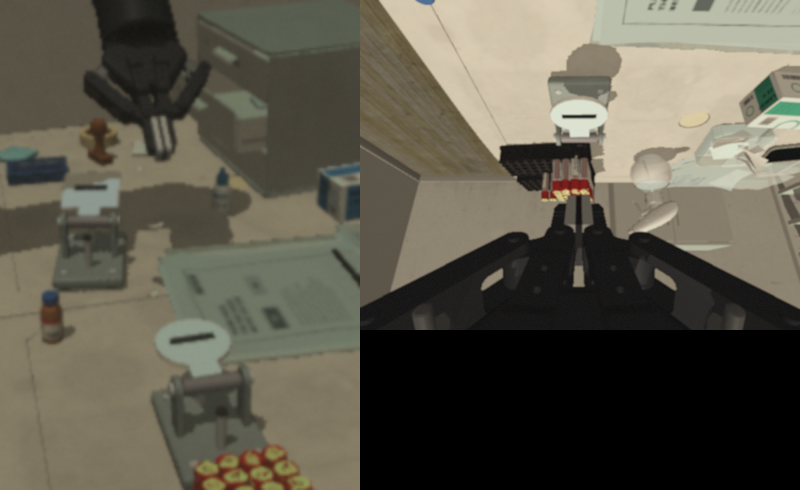

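The side view puts the shut fingertips at about (280,178) against a predicted (282,179), so the tip model is good. Next I'll go down beside the paddle and in under its edge.

```bash
python3 -m jog '[0.063,0,0.06,0,0,0,1,0.125,0,0.119,0,0,0,1,0.125,0,0.119,0,0,0,1,0.125,0,0.119,0,0,0,1,0.105,0,0.143,0,0,0,1,0.085,0,0.167,0,0,0,1,0.085,0,0.167,0,0,0,1,0.085,0,0.167,0,0,0,1]'
python3 - <<'E'
from h import *; from bench import *
import cv2
state()
c=camera("side");cv2.imwrite("pics/s2.png",cv2.resize(c["frame"][200:345,220:380,::-1],None,fx=4,fy=4))
# C -> T : T=C-11mm*(cos a,sin a)
W=[]
for th,r in((10,.080),(25,.078),(40,.075),(55,.073),(70,.072),(85,.071),(100,.07),(115,.068)):
    a=50;t=np.radians(th);A=np.radians(a)
    C=np.array([-r*np.cos(t),.06+r*np.sin(t)])-.003*np.array([np.sin(t),np.cos(t)])
    T=C-.011*np.array([np.cos(A),np.sin(A)]);W.append((T[0].round(4),T[1].round(4),a))
rows(W)
E
```

```text
time_s: 3.9
eef_pos: [0.5171, -0.0549, 0.0459]
eef_rot: [0.299, 0.644, 0.638, -0.299]
wrist_force: [0.5, 0.2, -0.5]
opening: -0.0
grasp_force: 0.0
t 3.9 tip stand -0.0869 0.001 0.0298 zt [-0.004 -0.766 -0.643] yt [ 1.    -0.007  0.003] F [ 0.5  0.2 -0.5] q [ 0.1   0.61  1.8  -1.    1.13  0.75]
(np.float64(-0.0864), np.float64(0.0625)) [-0.0259, -0.0007, -0.0207] [0.002, 0.0, -0.002]
(np.float64(-0.079), np.float64(0.0818)) [-0.0455, -0.0006, -0.0274] [0.002, 0.0, -0.002]
(np.float64(-0.0665), np.float64(0.0975)) [-0.0656, -0.0006, -0.0279] [0.002, 0.0, -0.002]
(np.float64(-0.0514), np.float64(0.1097)) [-0.0846, -0.0006, -0.0242] [0.002, 0.0, -0.002]
(np.float64(-0.0345), np.float64(0.1182)) [-0.102, -0.0006, -0.0167] [0.002, 0.0, -0.002]
(np.float64(-0.0162), np.float64(0.122)) [-0.1166, -0.0006, -0.0051] [0.002, 0.0, -0.002]
(np.float64(0.0021), np.float64(0.121)) [-0.1276, -0.0006, 0.0096] [0.002, 0.0, -0.002]
(np.float64(0.0189), np.float64(0.1145)) [-0.1335, -0.0006, 0.0266] [0.002, 0.0, -0.002]
```

View pics/s2.png

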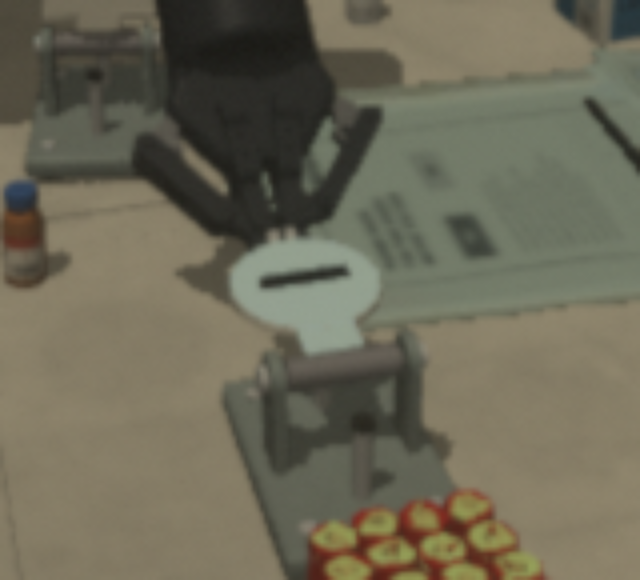

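The fingertips are now hidden under the disc's free edge at about (280,240), and the paddle hasn't moved. I'll lift gently along the arc.

```bash
python3 -m jog '[-0.009,0,-0.007,0,0,0,1,-0.017,0,-0.014,0,0,0,1,-0.026,0,-0.0205,0,0,0,1,-0.032,0,-0.023,0,0,0,1,-0.039,0,-0.0255,0,0,0,1,-0.0455,0,-0.0275,0,0,0,1,-0.052,0,-0.028,0,0,0,1,-0.059,0,-0.028,0,0,0,1,-0.0655,0,-0.028,0,0,0,1,-0.072,0,-0.027,0,0,0,1,-0.078,0,-0.026,0,0,0,1,-0.0845,0,-0.024,0,0,0,1]'
python3 - <<'E'
from h import *; from bench import *
import cv2
state()
c=camera("side");cv2.imwrite("pics/s3.png",cv2.resize(c["frame"][200:345,220:380,::-1],None,fx=4,fy=4))
W=[]
for th,r,a in((70,.072,50),(85,.071,50),(100,.07,50),(115,.068,50)):
    t=np.radians(th);A=np.radians(a)
    C=np.array([-r*np.cos(t),.06+r*np.sin(t)])-.003*np.array([np.sin(t),np.cos(t)])
    T=C-.011*np.array([np.cos(A),np.sin(A)]);W.append((T[0].round(4),T[1].round(4),a))
rows(W)
E
```

```text
time_s: 5.45
eef_pos: [0.5156, -0.0916, 0.1243]
eef_rot: [0.298, 0.643, 0.638, -0.3]
wrist_force: [0.4, 0.3, -0.0]
opening: -0.001
grasp_force: 0.4
t 5.45 tip stand -0.0503 -0.0003 0.1082 zt [-0.006 -0.766 -0.642] yt [ 1.    -0.007 -0.   ] F [ 0.4  0.3 -0. ] q [ 0.03  0.43  1.84 -0.98  1.17  0.59]
(np.float64(-0.0345), np.float64(0.1182)) [-0.0171, 0.0002, 0.0056] [-0.0, 0.001, -0.001]
(np.float64(-0.0162), np.float64(0.122)) [-0.0317, 0.0002, 0.0171] [-0.0, 0.001, -0.001]
(np.float64(0.0021), np.float64(0.121)) [-0.0427, 0.0002, 0.0318] [-0.0, 0.001, -0.001]
(np.float64(0.0189), np.float64(0.1145)) [-0.0485, 0.0002, 0.0489] [-0.0, 0.001, -0.001]
```

View pics/s3.png

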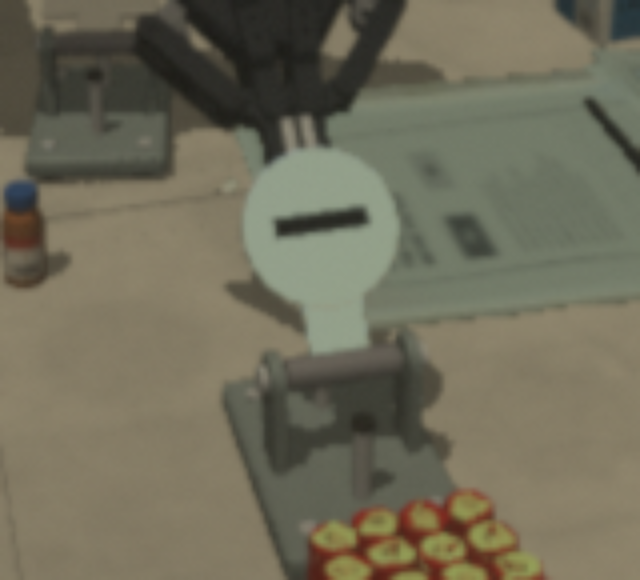

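The paddle is up about 50° with the stand unmoved, pushed from behind by the fingertips. I'll carry on past vertical.

```bash
python3 -m jog '[-0.006,0,0.001,0,0,0,1,-0.012,0,0.003,0,0,0,1,-0.017,0,0.0055,0,0,0,1,-0.022,0,0.009,0,0,0,1,-0.027,0,0.013,0,0,0,1,-0.032,0,0.017,0,0,0,1,-0.0355,0,0.022,0,0,0,1,-0.039,0,0.027,0,0,0,1,-0.0425,0,0.032,0,0,0,1,-0.0445,0,0.0375,0,0,0,1,-0.0465,0,0.043,0,0,0,1,-0.0485,0,0.049,0,0,0,1]'
python3 - <<'E'
from h import *; from bench import *
state()
# end-face centre drives; alpha ~ 180-theta until 15 deg
W=[]
for th,r,a in((125,.062,48),(135,.062,42),(145,.062,35),(155,.062,28),(165,.062,22),(172,.062,18),(177,.062,16)):
    t=np.radians(th);A=np.radians(a)
    S=np.array([-r*np.cos(t),.06+r*np.sin(t)])-.003*np.array([np.sin(t),np.cos(t)])
    p=np.array([np.sin(t),np.cos(t)]);e=np.array([np.cos(A),np.sin(A)])
    T=S-p*.011*abs(p@e);W.append((T[0].round(4),T[1].round(4),a))
rows(W)
E
```

```text
time_s: 7.0
eef_pos: [0.5151, -0.1603, 0.1296]
eef_rot: [0.298, 0.643, 0.638, -0.3]
wrist_force: [0.4, 0.2, 1.0]
opening: 0.002
grasp_force: 0.4
t 7.0 tip stand 0.0185 -0.0003 0.1135 zt [-0.006 -0.766 -0.642] yt [ 1.    -0.007 -0.   ] F [0.4 0.2 1. ] q [-0.1   0.4   1.88 -1.05  1.08  0.54]
(np.float64(0.032), np.float64(0.1133)) [-0.0094, 0.0003, 0.0105] [-0.0, 0.035, 0.0]
(np.float64(0.0413), np.float64(0.1064)) [-0.0127, 0.0003, 0.0223] [-0.0, 0.14, 0.0]
(np.float64(0.0491), np.float64(0.098)) [-0.0143, 0.0003, 0.0343] [-0.0, 0.262, -0.0]
(np.float64(0.0547), np.float64(0.0894)) [-0.0142, 0.0003, 0.045] [-0.0, 0.384, -0.0]
(np.float64(0.0588), np.float64(0.0802)) [-0.0121, 0.0003, 0.0552] [-0.0, 0.489, -0.0]
(np.float64(0.0607), np.float64(0.0735)) [-0.0097, 0.0003, 0.0618] [-0.0, 0.559, -0.0]
(np.float64(0.0616), np.float64(0.0687)) [-0.0074, 0.0003, 0.0661] [-0.0, 0.594, -0.0]
```

```bash
python3 -m jog '[-0.005,0,0.005,0,0.015,0,1,-0.0095,0,0.0105,0,0.035,0,1,-0.011,0,0.0165,0,0.085,0,1,-0.0125,0,0.0225,0,0.14,0,1,-0.0135,0,0.0285,0,0.2,0,1,-0.0143,0,0.0343,0,0.262,0,1,-0.0143,0,0.0395,0,0.32,0,1,-0.0142,0,0.045,0,0.384,0,1,-0.0132,0,0.05,0,0.435,0,1,-0.012,0,0.055,0,0.489,0,1,-0.011,0,0.0585,0,0.525,0,1,-0.0097,0,0.0618,0,0.559,0,1,-0.0085,0,0.064,0,0.575,0,1]'
python3 - <<'E'
from h import *; from bench import *
import cv2
state()
c=camera("side");cv2.imwrite("pics/s4.png",cv2.resize(c["frame"][200:345,220:380,::-1],None,fx=4,fy=4))
rows([(.0616,.0687,16),(.0618,.066,16),(.0618,.064,16),(.055,.13,16)])
E
```

```text
time_s: 8.62
eef_pos: [0.5149, -0.2154, 0.0956]
eef_rot: [0.105, 0.702, 0.696, -0.105]
wrist_force: [-1.1, -0.3, 0.5]
opening: -0.001
grasp_force: 0.3
t 8.62 tip stand 0.0618 -0.0001 0.0717 zt [-0.001 -0.294 -0.956] yt [ 1.    -0.008  0.001] F [-1.1 -0.3  0.5] q [-0.47  0.31  1.84 -0.35  0.88 -0.25]
(0.0616, 0.0687) [0.0005, 0.0003, 0.0026] [0.001, 0.018, -0.001]
(0.0618, 0.066) [0.0011, 0.0003, 0.0052] [0.001, 0.018, -0.001]
(0.0618, 0.064) [0.0017, 0.0003, 0.0071] [0.001, 0.018, -0.001]
(0.055, 0.13) [-0.0111, 0.0003, -0.058] [0.001, 0.018, -0.001]
```

View pics/s4.png

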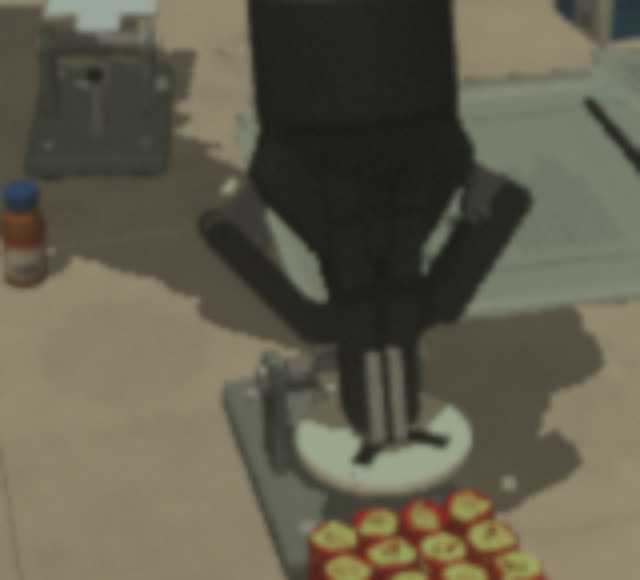

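The paddle is nearly flat on the right with the tick showing under the fingertips at about (385,440). I'll press down in small steps and watch the force.

```bash
python3 -m jog '[0.0003,0,0.0015,0,0,0,1,0.0006,0,0.003,0,0,0,1,0.0009,0,0.004,0,0,0,1,0.001,0,0.005,0,0,0,1,0.001,0,0.005,0,0,0,1]'; python3 -c "
from h import *;state()"
```

```text
time_s: 9.3
eef_pos: [0.5146, -0.2147, 0.0898]
eef_rot: [0.104, 0.702, 0.697, -0.105]
wrist_force: [-0.4, 0.3, 0.1]
opening: -0.001
grasp_force: 0.0
t 9.3 tip stand 0.0611 -0.0005 0.0659 zt [-0.002 -0.293 -0.956] yt [ 1.    -0.007 -0.   ] F [-0.4  0.3  0.1] q [-0.47  0.32  1.84 -0.35  0.87 -0.25]
```

```bash
python3 -m jog '[0.0003,0,0.001,0,0,0,1,0.0003,0,0.001,0,0,0,1]'; python3 -m jog '[0.0003,0,0.001,0,0,0,1,0.0003,0,0.001,0,0,0,1]';  python3 -c "
from h import *;state()"
```

```text
time_s: 9.55
eef_pos: [0.5147, -0.2149, 0.0891]
eef_rot: [0.105, 0.702, 0.697, -0.105]
wrist_force: [-0.1, 1.1, 2.6]
opening: 0.002
grasp_force: 1.1
time_s: 9.8
eef_pos: [0.5148, -0.2149, 0.0887]
eef_rot: [0.105, 0.702, 0.697, -0.106]
wrist_force: [-2.9, 2.9, 9.0]
opening: 0.001
grasp_force: 4.3
t 9.8 tip stand 0.0613 -0.0002 0.0648 zt [-0.002 -0.294 -0.956] yt [ 1.    -0.007 -0.   ] F [-2.9  2.9  9. ] q [-0.47  0.32  1.84 -0.35  0.87 -0.25]
```

The force climbed to 9 N with almost no motion, so the paddle is on its stop. I'll back off and check.

```bash
python3 -m jog '[0,0,-0.01,0,0,0,1,0,0,-0.03,0,0,0,1,0,0,-0.07,0,0,0,1,0,0,-0.12,0,0,0,1,0,0,-0.17,0,0,0,1,0,0,-0.17,0,0,0,1,0,0,-0.17,0,0,0,1]'
python3 - <<'E'
from h import *; from bench import *
import cv2
state()
s=camera("side");t=camera("top")
print(proj(s,stand(V,[(.092,0,.06),(-.06,.04,.018),(-.06,-.04,.018),(.034,0,.063)])).round(1).tolist())
for n in("round_tip","round_flag"):
  for c in(s,t):print(n,[np.round(d["xyz"],3).tolist() for d in spot_in(c,n)[:1]])
o=np.zeros((580,800,3),np.uint8);o[:,:480]=cv2.resize(s["frame"][200:345,240:360],None,fx=4,fy=4);o[:240,480:]=cv2.resize(t["frame"][185:245,365:445],None,fx=4,fy=4)
cv2.imwrite("pics/s5.png",o[:,:,::-1])
E
```

```text
time_s: 10.68
eef_pos: [0.5148, -0.1649, 0.2502]
eef_rot: [0.105, 0.702, 0.697, -0.105]
wrist_force: [-0.1, -0.2, -0.0]
opening: 0.001
grasp_force: 0.0
t 10.68 tip stand 0.0112 -0.0006 0.2263 zt [-0.002 -0.294 -0.956] yt [ 1.    -0.007 -0.   ] F [-0.1 -0.2 -0. ] q [-0.38  0.08  1.76 -0.3   1.21 -0.28]
[[321.0, 328.3], [316.9, 288.4], [274.2, 294.8], [310.1, 302.8]]
round_tip [[0.518, -0.211, 0.066]]
round_tip [[0.503, -0.191, 0.062]]
round_flag [[0.508, -0.195, 0.057]]
round_flag [[0.509, -0.161, 0.018]]
```

View pics/s5.png

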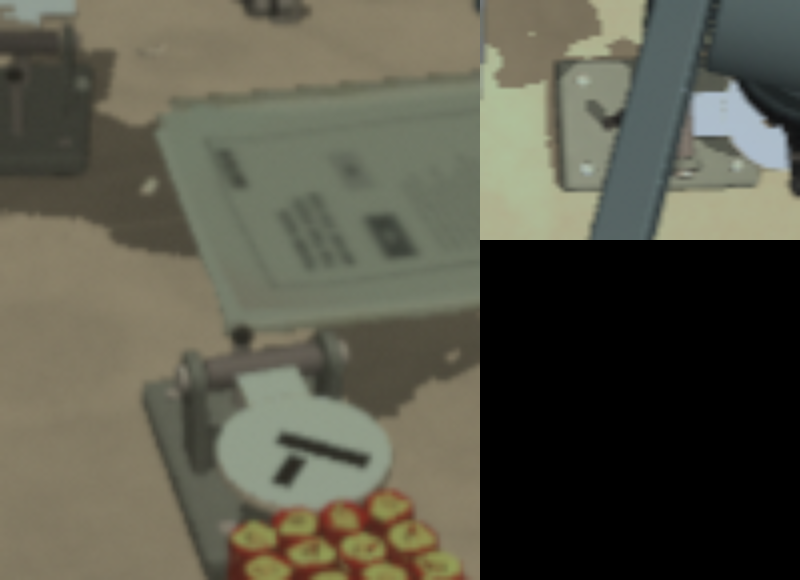

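The paddle lies flat on the right with the tick up: its free edge is at crop (324,511) against a predicted 513. The stand hasn't moved and the gripper is clear.

```bash
python3 -c "
from bench import *;print(hand_in())"
```

```text
the job is handed in; nothing more can be done
None
```

The round flag now lies flat on its other side with the tick up, pushed over with shut fingertips; its stand did not visibly move, the arm touched nothing else and is clear, and the job was handed in at about 11 s.

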